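Stow a trunking length behind the keeper post

TASK

Stow the white trunking length in the empty front lane of the plywood rack by pushing it along the desk with the fingertips, never picking it up: first work its left end in behind the steel keeper post while the other end is still outside, then swing the right end in past the rack's right cheek and push the whole length flush against the lane's back board. Leave everything else on the desk where it stands.

Things in the scene. Friction and masses are not known exactly. Their poses are not given: they have to be found in the camera images.
- trunking: white rigid plastic trunking length with grey end caps, closed all round, lies flat and slides on the desk: 280 mm long (its own y axis), 38 mm wide (its x), 25 mm tall; about 0.17 kg. Origin under its centre, on the desk. At the start it lies between the robot and the rack, roughly along the rack and shifted to the right; its +y end is the left end, its -y end the right end
- end_left (a point): centre of the trunking's left (+y) end face, 140 mm from its centre, 12.5 mm up
- end_right (a point): centre of the trunking's right (-y) end face, 140 mm from its centre, 12.5 mm up
- rack: fixed plywood rack, two lanes; the front lane is empty, open above and towards the robot, its floor the bare desk. Origin on the desk, middle of the front lane's mouth; x points into the lane, y left along it. Lane: 320 mm long inside (y -160 to +160). Cheeks at both ends start at x = 0, 12 mm thick; all walls 50 mm tall. The rear lane holds fixed stock
- lane_back (a point): middle of the foot of the front lane's back board (fixed): rack x = 85 mm, y = 0, on the desk; the lane is thus 85 mm deep
- post: fixed round steel keeper post with a red band, 22 mm across, 70 mm tall, in the mouth near the lane's left end: its axis is at rack x = -11 mm, y = 70 to 90 mm, so the clear mouth from it to the right cheek is shorter than the trunking; 85 mm are free between it and the back board. Origin on its axis, on the desk; axes parallel to the rack's
- bottle: clear alcohol bottle with a blue cap, 52 mm across, 125 mm tall, stands near the rack's left end; origin under its centre
- cleaver: black and blue fibre cleaver, 70 x 60 x 50 mm, stands just right of the rack; origin under its centre
- meter: yellow hand-held meter lying flat, 145 x 75 x 32 mm; origin under its centre
- mug: blue mug, 80 mm across, 95 mm tall; origin under its centre
- screwdriver: orange screwdriver lying on the desk, 170 mm long; origin under its middle
- case: open black zip case, 130 x 200 x 30 mm; origin under its middle

How it is judged:
By the outcome, as a careful person would: the job done as asked, in the order asked, and still so for the second after the job is handed in, with the robot touching nothing.
It also fails if it takes over 62 s, if anything falls off the work surface, if the arm or the gripper's body presses on something with over 40 N, if the wrist force passes 120 N, or if a joint passes its speed limit or range.

ROBOT

A 7-joint arm with a two-finger parallel gripper is mounted at the origin on the work surface. World frame = base frame: x ahead of the robot, y to its left, z up, the work surface at z = 0. Lengths are in m, angles in degrees, forces in N, time in s.
With the tool pointing down it reaches from about 0.4 to 0.875 m from the base axis. Payload 4.4 kg.
Tool frame: the origin (TCP) lies on the centre line of the jaws, within the pads' length; the fingertips stand 8 mm ahead of it and the grasp point (between the pads) lies 11 mm behind it; z points along the fingers, y is the line along which they close (so a half turn about z gives the same grasp; the last joint's range is limited). The gripper opens to 85 mm and grips with 20 to 120 N. Pads are 22 mm wide; open, the fingers measure 114 mm over their backs; the gripper's body (76 mm by 85 mm) begins 54 mm behind the grasp point. The pads swing forward as they close: fully open they stand 13 mm farther back than shut.
Start: joints at [-75.161, 36.005, 2.206, 86.941, -1.547, 57.084, -1.146], TCP at [0.207, 0.616, 0.239] pointing down, gripper open.
Joint ranges: [-175.42, 175.42], [-21.48, 121.26], [-71.46, 75.88], [10.55, 141.38], [-63.04, 243.04], [13.31, 113.54], [-168.57, 168.57]. Speed limits (degrees/s): [147.25, 147.25, 180, 180, 180, 180, 180].

INTERFACE

Orientations are given as a 3x3 rotation matrix whose columns are the frame's x, y, z axes.
In Python, from cell import arm gives the robot as it stands.
- The arm moves only by the tool arm_command, never from a script. Its argument "steps" is a list that holds one entry, the list of rows, each a list of 5 numbers: the finger opening in mm, from 0 to 85.4, then the shift along the tool's x, y, z in mm, then the turn about the tool's z in rad. In form: [[[fingers, tx, ty, tz, turn], ...]]. A call has 1 to 20 rows; each row is the pose to reach, as a shift and turn from the pose commanded when the call began, along the tool's axes at that moment; what a row does not reach only later rows make up. A row lasts 1/12 s, in which the tool goes at most 41.7 mm and 7.16 degrees, less where a joint would pass 70% of its speed; a pose out of reach is approached as far as the arm can. A call with a gripper value outside its range is refused whole. The fingers move at their own pace and stop on an object; "squeeze" is the grip in N (left out, the last holds). Time passes only in rows, so rows that repeat a pose let the fingers close. It gives the time, the measured TCP pose, the force, the opening and the grip force at its end, in the units of the state.
- arm.sense(): the state, without advancing time (a new reading comes with each control period).
- arm.capture(name): name is "scene" or "side" or "wrist"; returns the picture (384x512x3 uint8, red, green, blue); there is no depth.
- arm.calibration(name): a dict with "intrinsics" (3x3 intrinsics, pixels), "k1" (the pictures are not rectified: a ray, as slopes to the right and down, at radius r is drawn at 1 + k1 r^2 times it, then the intrinsics apply), "R" (3x3) and "t" (3): a world point X has camera coordinates R X + t; the wrist camera has in their place "mount" (4x4, takes a point from camera to tool coordinates, whose origin is the TCP and whose axes are the flange's). Camera axes: x right, y down, z forward; pixel columns grow to the right and rows downward; lengths in m; the calibration is good to about 2 mm. A picture is of the moment at which its call begins: read the wrist's pose just before it. calibration takes no time and is no camera call.
- arm.close_job(): hands the job in; it is judged then, once.
The state is a dict: "clock": time; "joint_pos": joint angles; "joint_velocities": joint speeds; "joint_efforts": joint torques, N m; "position": TCP position; "orientation": TCP orientation; "ft_force": force on the tool from outside, world axes, zero at the start; "ft_torque": the same for the moment, N m; "gripper_width": finger opening in m; "grip_force": force on a finger pad.
Only numpy, scipy, OpenCV 4.12 (cv2) and the standard library are available. Lean on these libraries where they do the work, as an engineer would, in place of code of your own. Each camera call takes 0.05 s, during which the arm holds its last target. There are 200 camera calls.

## Working session

There is one attempt and no reset: what is moved stays moved. The work goes in short steps, Python scripts to look and compute and a tool call to move; the robot and the scene stay as the last step left them, time stands still between calls to the robot, and variables do not carry over. Pictures are saved under pics/ and viewed, at most 10 in all, crops included, and the job is handed in when it is done.

Besides the shell and the picture viewer there is one more tool, called by a JSON object that holds its "method" and its "body". arm_command: Moves the arm, as the interface text tells. Its arguments: {"type":"object","properties":{"steps":{"type":"array","items":{"type":"array","items":{"type":"array","items":{"type":"number"}}}},"squeeze":{"type":"number"}},"required":["steps"]}

```bash
mkdir -p pics; cat > h.py <<'E'
import numpy as np, cv2
from cell import arm
def cam(n):
    c=arm.calibration(n); K=np.array(c["intrinsics"]); 
    if "R" in c: return K,c["k1"],np.array(c["R"]),np.array(c["t"])
    s=arm.sense(); M=np.array(c["mount"]); T=np.eye(4); T[:3,:3]=s["orientation"]; T[:3,3]=s["position"]
    W=np.linalg.inv(T@M); return K,c["k1"],W[:3,:3],W[:3,3]
def pix2plane(C,px,z):
    K,k1,R,t=C; px=np.atleast_2d(np.float64(px)).reshape(-1,1,2)
    d=cv2.undistortPoints(px,K,np.array([k1,0,0,0.])).reshape(-1,2)
    # k1 r^2 model matches
    r=np.c_[d,np.ones(len(d))]@R; o=-R.T@t
    return o+r*((z-o[2])/r[:,2])[:,None]
def proj(C,X):
    K,k1,R,t=C; return cv2.projectPoints(np.float64(X).reshape(-1,1,3),cv2.Rodrigues(R)[0],t,K,np.array([k1,0,0,0.]))[0].reshape(-1,2)
def save(n,f):
    im=arm.capture(n); cv2.imwrite("pics/"+f,im[:,:,::-1]); return im
E
python3 - <<'E'
from h import *
a=save("scene","s0.png");b=save("side","d0.png")
cv2.imwrite("pics/both.png",cv2.resize(np.vstack([a,b])[:,:,::-1],None,fx=.75,fy=.75))
for n in("scene","side"):
    K,k,R,t=cam(n);print(n,K.tolist(),k,-R.T@t)
s=arm.sense();print(s["orientation"],s["clock"],arm.calibration("wrist")["mount"])
E
```

```text
scene [[405.81795439905, 0.0, 254.70400746939382], [0.0, 405.81795439905, 195.22299113202683], [0.0, 0.0, 1.0]] -0.020965773188821372 [1.21798197 0.5106784  1.26749101]
side [[472.7209174326736, 0.0, 259.26768241878045], [0.0, 472.7209174326736, 196.27260404586218], [0.0, 0.0, 1.0]] 0.06901980967824022 [ 1.41930465 -0.87011456  0.90563209]
[[-9.47702627e-01  3.19154323e-01 -4.98476138e-04]
 [ 3.19154712e-01  9.47701397e-01 -1.52698875e-03]
 [-1.49385291e-05 -1.60622226e-03 -9.99998710e-01]] 0.1 [[ 2.97390808e-04 -9.63338271e-01 -2.68289558e-01  6.85618328e-02]
 [ 9.99999652e-01  4.95603458e-04 -6.71077456e-04  6.89248514e-04]
 [ 7.79439829e-04 -2.68289265e-01  9.63338083e-01 -1.33435966e-01]
 [ 0.00000000e+00  0.00000000e+00  0.00000000e+00  1.00000000e+00]]
```

View pics/s0.png

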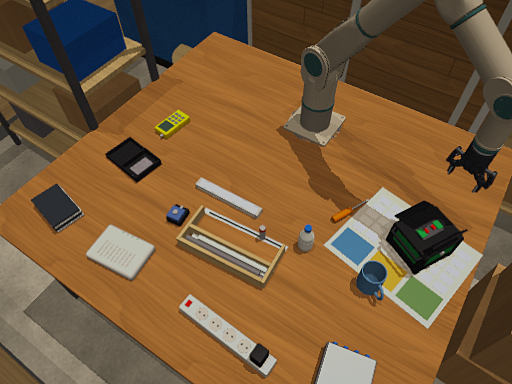

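View pics/d0.png

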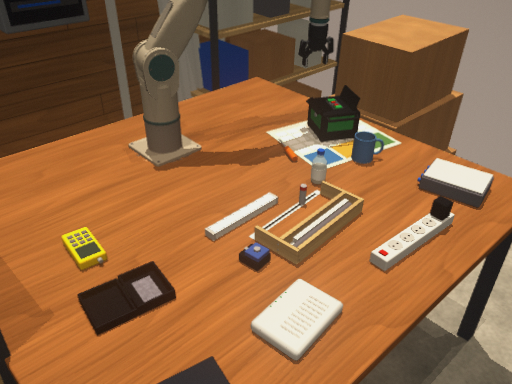

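The scene view shows the trunking at about (228,197), the rack at (232,245), the post at (262,232), the bottle at (306,238) and the cleaver at (177,215). The side view agrees. Next I measure.

```bash
python3 - <<'E'
from h import *
a=cv2.imread("pics/s0.png");b=cv2.imread("pics/d0.png")
A=cv2.resize(a[165:295,160:330],None,fx=4.6,fy=4.6,interpolation=cv2.INTER_CUBIC)
cv2.imwrite("pics/c1.png",A)
B=cv2.resize(b[150:280,195:375],None,fx=4.4,fy=4.4,interpolation=cv2.INTER_CUBIC)
cv2.imwrite("pics/c2.png",B)
for n,im,roi in(("scene",a,(190,172,268,222)),("side",b,(200,188,284,242))):
    C=cam(n);x0,y0,x1,y1=roi
    hsv=cv2.cvtColor(im,cv2.COLOR_BGR2HSV);m=((hsv[...,1]<70)&(hsv[...,2]>110)).astype(np.uint8)
    z=np.zeros_like(m);z[y0:y1,x0:x1]=m[y0:y1,x0:x1]
    cs=max(cv2.findContours(z,0,2)[0],key=cv2.contourArea);r=cv2.minAreaRect(cs);bx=cv2.boxPoints(r)
    print(n,r,cv2.contourArea(cs));print(pix2plane(C,bx,.025).round(4))
    print(bx.round(1).tolist())
E
```

```text
scene ((228.43495178222656, 196.6984100341797), (70.22659301757812, 10.398311614990234), 27.12130355834961) 578.5
[[ 0.572  -0.2096  0.025 ]
 [ 0.5263 -0.2225  0.025 ]
 [ 0.5181  0.0633  0.025 ]
 [ 0.5613  0.071   0.025 ]]
[[194.8000030517578, 185.3000030517578], [199.60000610351562, 176.10000610351562], [262.1000061035156, 208.10000610351562], [257.29998779296875, 217.3000030517578]]
side ((242.00949096679688, 214.78952026367188), (13.087010383605957, 78.43272399902344), 60.572540283203125) 835.0
[[ 0.5273 -0.2181  0.025 ]
 [ 0.5184  0.0768  0.025 ]
 [ 0.5787  0.0458  0.025 ]
 [ 0.5808 -0.2368  0.025 ]]
[[204.60000610351562, 228.39999389648438], [273.0, 189.8000030517578], [279.3999938964844, 201.1999969482422], [211.10000610351562, 239.8000030517578]]
```

View pics/c1.png

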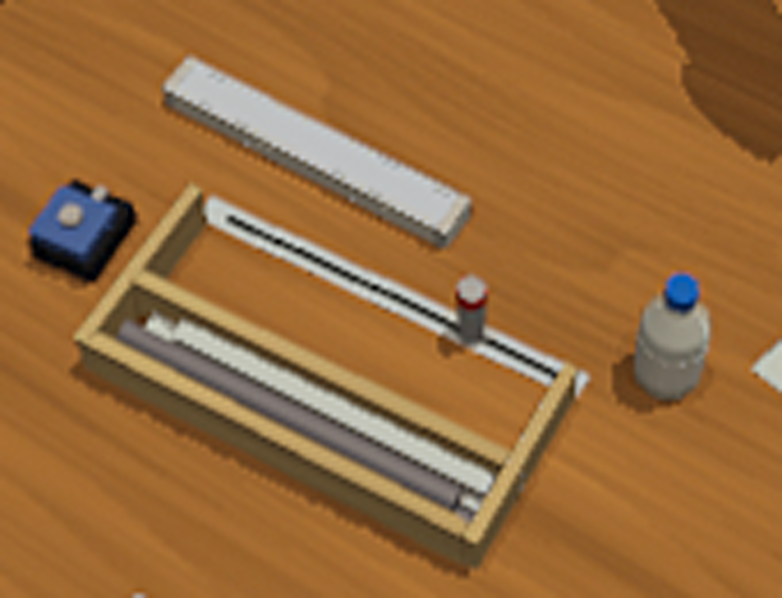

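View pics/c2.png

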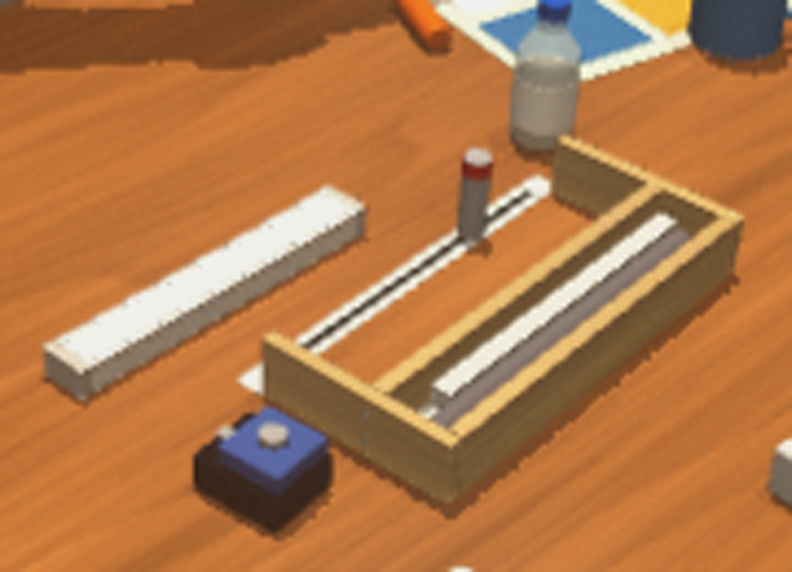

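Both crops show the trunking's four top corners, the rack rim's outer corners and the post top clearly. I read those pixels off and cast rays.

```bash
python3 - <<'E'
from h import *
P={"scene":dict(tr=[(190,58),(165,92),(440,232),(470,200)],rk=[(190,185),(205,194),(570,363),(585,372),(80,340),(470,540)],dv=[(150,273),(512,455)],post=[(472,287)],bot=[(682,285)],clv=[(75,215)]),
"side":dict(tr=[(45,350),(82,374),(365,210),(330,187)],rk=[(264,338),(278,333),(555,146),(567,137),(455,440),(742,216)],dv=[(383,385),(655,185)],post=[(478,156)],bot=[(555,5)],clv=[(272,435)])}
Z=dict(tr=.025,rk=.05,dv=.05,post=.07,bot=.12,clv=.045)
for k in Z:
    for n,(o,f) in {"scene":((160,165),4.6),"side":((195,150),4.4)}.items():
        px=np.array(o)+(np.array(P[n][k])+.5)/f-.5
        print(k,n,(pix2plane(cam(n),px,Z[k])[:,:2]*1000).round(0).tolist())
E
```

```text
tr scene [[528.0, -214.0], [568.0, -210.0], [557.0, 59.0], [519.0, 63.0]]
tr side [[531.0, -220.0], [567.0, -218.0], [559.0, 57.0], [521.0, 59.0]]
rk scene [[642.0, -121.0], [643.0, -106.0], [613.0, 212.0], [614.0, 225.0], [798.0, -103.0], [771.0, 227.0]]
rk side [[643.0, -124.0], [645.0, -114.0], [621.0, 198.0], [619.0, 214.0], [796.0, -106.0], [771.0, 227.0]]
dv scene [[724.0, -96.0], [700.0, 217.0]]
dv side [[729.0, -101.0], [704.0, 212.0]]
post scene [[609.0, 123.0]]
post side [[610.0, 120.0]]
bot scene [[550.0, 263.0]]
bot side [[557.0, 263.0]]
clv scene [[712.0, -182.0]]
clv side [[712.0, -183.0]]
```

```bash
cat >> h.py <<'E'
O=np.array([.630,.049]); TH=np.radians(4.5)
RX=np.array([np.cos(TH),np.sin(TH)]); RY=np.array([-np.sin(TH),np.cos(TH)])
def r2w(p): return O+p[0]/1000*RX+p[1]/1000*RY
def w2r(p): p=np.asarray(p)[...,:2]-O; return np.stack([p@RX,p@RY],-1)*1000
def st():
    s=arm.sense(); R=np.array(s["orientation"]); a=np.degrees(np.arctan2(R[1,0],R[0,0]))
    print("t",round(s["clock"],2),"rack",w2r(s["position"]).round(1),"z",round(s["position"][2]*1000,1),"ang(tool -x rel rack x)",round((a-180-4.5+180)%360-180,1),"F",np.round(s["ft_force"],1),"w",round(s["gripper_width"]*1000,1),"q7",round(s["joint_pos"][6],1))
    return s,R
def go(x,y,z,ang):
    "rack mm; ang = direction of tool -x relative to rack x, deg ccw"
    s,R=st(); p=np.r_[r2w((x,y)),z/1000]; d=R.T@(p-np.array(s["position"]))*1000
    a=np.degrees(np.arctan2(R[1,0],R[0,0])); t=-((ang+184.5-a+180)%360-180)
    print("->",(x,y,z,ang),"shift",d.round(0),"turn",round(np.radians(t),3))
E
python3 - <<'E'
from h import *
go(-135,4,200,0)
print(w2r(np.array([[.544,-.078],[.553,.263],[.712,-.183],[.6095,.1215]])).round(0))
E
```

```text
t 0.1 rack [-377.  598.] z 238.5 ang(tool -x rel rack x) -23.1 F [-0.9 -0.8 -0.8] w 85.3 q7 -1.1
-> (-135, 4, 200, 0) shift [-456. -451.   39.] turn -0.403
[[ -96. -120.]
 [ -60.  219.]
 [  64. -238.]
 [ -15.   74.]]
```

{"method": "arm_command", "body": {"steps": [[[0,-228,-225,0,-0.2],[0,-228,-225,0,-0.2],[0,-228,-225,0,-0.2],[0,-228,-225,0,-0.2],[0,-228,-225,0,-0.2],[0,-228,-225,0,-0.2],[0,-228,-225,0,-0.2],[0,-456,-451,39,-0.403],[0,-456,-451,39,-0.403],[0,-456,-451,39,-0.403],[0,-456,-451,39,-0.403],[0,-456,-451,39,-0.403],[0,-456,-451,39,-0.403],[0,-456,-451,39,-0.403],[0,-456,-451,39,-0.403],[0,-456,-451,39,-0.403],[0,-456,-451,39,-0.403],[0,-456,-451,39,-0.403],[0,-456,-451,39,-0.403],[0,-456,-451,39,-0.403]]]}}

```text
clock: 1.77
position: [0.495, 0.0448, 0.2003]
orientation: [[-0.997, -0.081, -0.001], [-0.081, 0.997, 0.001], [0.001, 0.001, -1.0]]
ft_force: [-0.4, -0.1, 0.0]
gripper_width: -0.0001
grip_force: 0.0
```

```bash
python3 - <<'E'
from h import *
w=save("wrist","w1.png");go(-135,4,18,0)
C=cam("wrist")
# project predicted points for checking
for n,p,z in(("post",(-15,74),.07),("endL back",(-71,21),.025),("endL front",(-109,19),.025),("cheekR in",(0,-160),.05),("cheekL in",(0,160),.05)):
    print(n,proj(C,np.r_[r2w(p),z]).round(0).tolist())
E
```

```text
t 1.82 rack [-134.8    6.5] z 200.4 ang(tool -x rel rack x) 0.2 F [ 0.8  0.3 -0. ] w -0.0 q7 84.9
-> (-135, 4, 18, 0) shift [  0.  -3. 182.] turn 0.003
post [[322.0, 305.0]]
endL back [[268.0, 235.0]]
endL front [[266.0, 201.0]]
cheekR in [[100.0, 303.0]]
cheekL in [[396.0, 304.0]]
```

View pics/w1.png

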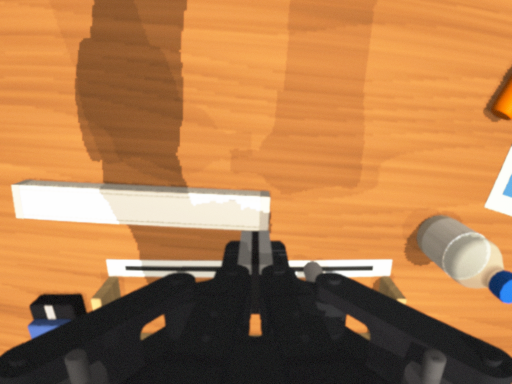

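The wrist view matches: the trunking's left end is at column 270 (rows 193–230), the post foot is near (313,268), and the lane strip and cheek tips are near row 290.

```bash
python3 - <<'E'
from h import *
C=cam("wrist")
print(w2r(pix2plane(C,[(14,185),(14,218),(270,230),(270,194)],.025)).round(0).tolist())
print("strip ends/post foot",w2r(pix2plane(C,[(108,260),(108,275),(391,260),(391,275)],0)).round(0).tolist(), proj(C,np.r_[r2w((-15,74)),0]))
go(-150,4,18,0)
E
```

```text
[[-125.0, -252.0], [-88.0, -260.0], [-77.0, 23.0], [-116.0, 23.0]]
strip ends/post foot [[-26.0, -169.0], [-5.0, -172.0], [-27.0, 171.0], [-7.0, 174.0]] [[310.41578909 269.90422141]]
t 1.82 rack [-134.8    6.5] z 200.4 ang(tool -x rel rack x) 0.2 F [ 0.8  0.3 -0. ] w -0.0 q7 84.9
-> (-150, 4, 18, 0) shift [ 15.  -3. 182.] turn 0.003
```

{"method": "arm_command", "body": {"steps": [[[0,15,-3,120,0],[0,15,-3,120,0],[0,15,-3,120,0],[0,15,-3,170,0],[0,15,-3,183,0],[0,15,-3,183,0],[0,5,-3,183,0],[0,-2,-3,183,0],[0,-8,-3,183,0],[0,-14,-3,183,0],[0,-20,-3,183,0],[0,-26,-3,183,0],[0,-32,-3,183,0],[0,-38,-3,183,0],[0,-44,-3,183,0],[0,-50,-3,183,0],[0,-56,-3,183,0],[0,-60,-3,183,0],[0,-64,-3,183,0],[0,-64,-3,183,0]]]}}

```text
clock: 3.48
position: [0.5608, 0.0452, 0.0173]
orientation: [[-0.997, -0.078, 0.001], [-0.078, 0.997, 0.0], [-0.001, 0.0, -1.0]]
ft_force: [-0.3, 0.6, -0.4]
gripper_width: -0.0001
grip_force: 0.0
```

```bash
cat >> h.py <<'E'
def rail(lo=110):
    "white trunking top face: centre (rack mm), yaw, from scene and side views"
    for n in("scene","side"):
        im=arm.capture(n); C=cam(n); hsv=cv2.cvtColor(im,cv2.COLOR_RGB2HSV)
        m=((hsv[...,1]<70)&(hsv[...,2]>lo)).astype(np.uint8)
        # keep the area from robot side to back board, cut off painted strip by thickness
        poly=proj(C,[np.r_[r2w(p),.025] for p in((-200,-290),(-200,150),(-45,150),(75,150),(75,-150),(-45,-290))]).astype(np.int32)
        k=np.zeros_like(m);cv2.fillPoly(k,[poly],1);m&=k
        cs=[c for c in cv2.findContours(m,0,1)[0] if cv2.contourArea(c)>150]
        for c in cs:
            q=w2r(pix2plane(C,c.reshape(-1,2),.025)).astype(np.float32);r=cv2.minAreaRect(q)
            print(n,"c",np.round(r[0],0),"size",np.round(r[1],0),"corners",cv2.boxPoints(r).round(0).tolist())
        cv2.imwrite("pics/last_%s.png"%n,im[:,:,::-1])
E
python3 - <<'E'
from h import *
st();rail()
a=cv2.imread("pics/last_scene.png")[165:285,160:330];b=cv2.imread("pics/last_side.png")[150:270,195:365]
cv2.imwrite("pics/v1.png",cv2.resize(np.hstack([a,b]),None,fx=2.3,fy=2.3,interpolation=2))
E
```

```text
t 3.48 rack [-69.3   1.7] z 17.3 ang(tool -x rel rack x) -0.0 F [-0.3  0.6 -0.4] w -0.1 q7 77.8
scene c [ -72. -116.] size [284.  43.] corners [[-140.0, -242.0], [-99.0, -257.0], [-5.0, 11.0], [-46.0, 26.0]]
side c [-21. -72.] size [413. 108.] corners [[-141.0, -248.0], [-39.0, -285.0], [100.0, 104.0], [-2.0, 140.0]]
```

View pics/v1.png

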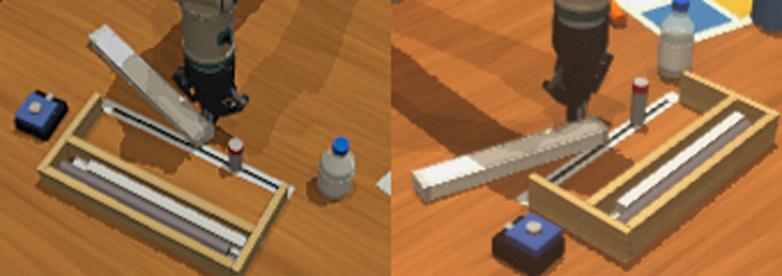

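The left end is at the mouth, with the trunking tilted about -19°. Next I push it sideways along its normal, at its middle, by 30 mm.

{"method": "arm_command", "body": {"steps": [[[0,26,0,0,0],[0,38,-30,0,0.1],[0,46,-65,0,0.2],[0,50,-101,0,0.337],[0,50,-101,0,0.337],[0,50,-101,0,0.337],[0,44,-103,0,0.337],[0,38,-106,0,0.337],[0,32,-108,0,0.337],[0,26,-110,0,0.337],[0,20,-112,0,0.337],[0,14,-114,0,0.337],[0,10,-116,0,0.337],[0,7,-117,0,0.337],[0,7,-117,0,0.337]]]}}

```text
clock: 4.83
position: [0.5628, -0.0723, 0.0173]
orientation: [[-0.967, 0.256, 0.001], [0.256, 0.967, -0.0], [-0.001, 0.0, -1.0]]
ft_force: [1.1, -0.0, 0.1]
gripper_width: -0.0001
grip_force: 0.0
```

```bash
python3 - <<'E'
from h import *
st();rail()
E
```

```text
t 4.83 rack [ -76.5 -115.7] z 17.3 ang(tool -x rel rack x) -19.3 F [ 1.1 -0.   0.1] w -0.1 q7 74.7
scene c [ -48. -130.] size [278.  38.] corners [[-112.0, -255.0], [-76.0, -267.0], [16.0, -5.0], [-20.0, 8.0]]
side c [ -22. -121.] size [323.  78.] corners [[-113.0, -260.0], [-39.0, -286.0], [69.0, 19.0], [-5.0, 45.0]]
```

{"method": "arm_command", "body": {"steps": [[[0,15,-5,0,0],[0,15,-10,-40,0],[0,5,-50,-45,0],[0,-10,-90,-45,0],[0,-20,-128,-45,0],[0,-30,-165,-45,0],[0,-32,-186,-45,0],[0,-32,-186,-20,0],[0,-32,-186,0,0],[0,-32,-186,0,0],[0,-32,-174,0,0],[0,-32,-166,0,0],[0,-32,-160,0,0],[0,-32,-154,0,0],[0,-32,-148,0,0],[0,-32,-142,0,0],[0,-32,-136,0,0],[0,-32,-130,0,0],[0,-32,-124,0,0],[0,-32,-124,0,0]]]}}

```text
clock: 6.6
position: [0.5616, -0.1979, 0.0173]
orientation: [[-0.967, 0.254, 0.0], [0.254, 0.967, 0.001], [0.0, 0.001, -1.0]]
ft_force: [0.9, -0.4, -0.2]
gripper_width: 0.0002
grip_force: 0.0
```

```bash
python3 - <<'E'
from h import *
st();rail()
E
```

```text
t 6.6 rack [ -87.5 -240.8] z 17.3 ang(tool -x rel rack x) -19.2 F [ 0.9 -0.4 -0.2] w 0.2 q7 85.2
scene c [-16. -89.] size [301.  82.] corners [[-99.0, -221.0], [-20.0, -245.0], [67.0, 43.0], [-12.0, 67.0]]
side c [ -16. -103.] size [287.  79.] corners [[-102.0, -225.0], [-27.0, -252.0], [69.0, 18.0], [-6.0, 45.0]]
```

```bash
sed -i 's/k=np.zeros_like(m);cv2.fillPoly/m=cv2.morphologyEx(m,2,np.ones((6,6),np.uint8));k=np.zeros_like(m);cv2.fillPoly/' h.py; python3 - <<'E'
from h import *
rail()
E
```

```text
scene c [-28. -80.] size [259.  42.] corners [[-92.0, -195.0], [-53.0, -209.0], [36.0, 34.0], [-4.0, 49.0]]
side c [ -16. -100.] size [281.  66.] corners [[-95.0, -221.0], [-32.0, -244.0], [62.0, 20.0], [0.0, 43.0]]
```

{"method": "arm_command", "body": {"steps": [[[0,0,6,0,0],[0,0,12,0,0],[0,0,18,0,0],[0,0,24,0,0],[0,0,30,0,0],[0,0,36,0,0],[0,0,42,0,0],[0,0,46,0,0],[0,0,50,0,0],[0,0,50,0,0]]]}}

```text
clock: 7.63
position: [0.5742, -0.1504, 0.0173]
orientation: [[-0.967, 0.255, 0.0], [0.255, 0.967, 0.001], [-0.0, 0.001, -1.0]]
ft_force: [0.2, 0.2, -1.0]
gripper_width: -0.0002
grip_force: 0.0
```

```bash
python3 - <<'E'
from h import *
st();rail()
a=cv2.imread("pics/last_scene.png")[165:285,160:330];b=cv2.imread("pics/last_side.png")[150:270,195:365]
cv2.imwrite("pics/v2.png",cv2.resize(np.hstack([a,b]),None,fx=2.3,fy=2.3,interpolation=2))
E
```

```text
t 7.63 rack [ -71.3 -194.4] z 17.3 ang(tool -x rel rack x) -19.2 F [ 0.2  0.2 -1. ] w -0.2 q7 81.4
scene c [-16. -33.] size [257.  43.] corners [[-76.0, -149.0], [-36.0, -162.0], [44.0, 83.0], [3.0, 96.0]]
side c [ -1. -55.] size [280.  68.] corners [[-76.0, -178.0], [-11.0, -199.0], [74.0, 68.0], [9.0, 89.0]]
```

View pics/v2.png

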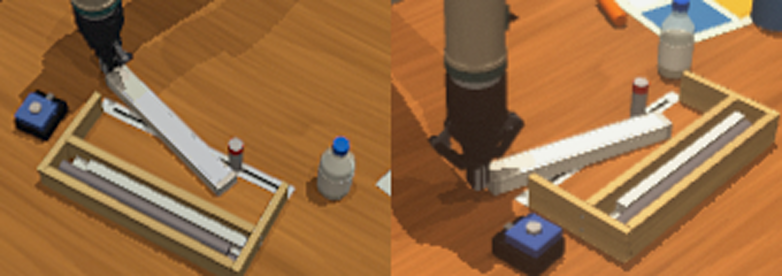

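The left end has passed behind the post and the right end is still outside. I keep pushing along its length.

{"method": "arm_command", "body": {"steps": [[[0,0,6,0,0],[0,0,12,0,0],[0,0,18,0,0],[0,0,24,0,0],[0,0,30,0,0],[0,0,36,0,0],[0,0,42,0,0],[0,0,48,0,0],[0,0,48,0,0]]]}}

```text
clock: 8.48
position: [0.5868, -0.103, 0.0173]
orientation: [[-0.967, 0.254, 0.001], [0.254, 0.967, 0.001], [-0.0, 0.002, -1.0]]
ft_force: [-0.2, -0.5, -0.4]
gripper_width: -0.0001
grip_force: 0.0
```

```bash
python3 - <<'E'
from h import *
st();rail()
E
```

```text
t 8.48 rack [ -55.  -148.2] z 17.3 ang(tool -x rel rack x) -19.2 F [-0.2 -0.5 -0.4] w -0.1 q7 77.7
scene c [-0. 16.] size [258.  44.] corners [[-62.0, -100.0], [-20.0, -114.0], [61.0, 131.0], [20.0, 145.0]]
side c [14. -8.] size [273.  67.] corners [[-58.0, -129.0], [6.0, -148.0], [85.0, 113.0], [21.0, 132.0]]
```

{"method": "arm_command", "body": {"steps": [[[0,0,-15,0,0],[0,0,-25,0,0],[0,10,-25,-40,0],[0,30,5,-45,-0.1],[0,52,38,-45,-0.2],[0,52,41,-45,-0.335],[0,52,41,-10,-0.335],[0,52,41,0,-0.335],[0,52,41,0,-0.335],[0,42,44,0,-0.335],[0,36,46,0,-0.335],[0,30,48,0,-0.335],[0,24,50,0,-0.335],[0,18,52,0,-0.335],[0,12,55,0,-0.335],[0,6,57,0,-0.335],[0,0,59,0,-0.335],[0,0,59,0,-0.335]]]}}

```text
clock: 10.08
position: [0.6032, -0.048, 0.0175]
orientation: [[-0.997, -0.076, 0.002], [-0.076, 0.997, 0.0], [-0.002, 0.0, -1.0]]
ft_force: [0.6, -0.4, -0.1]
gripper_width: 0.0003
grip_force: 0.0
```

```bash
python3 - <<'E'
from h import *
st();rail()
a=cv2.imread("pics/last_scene.png")[165:285,160:330];b=cv2.imread("pics/last_side.png")[150:270,195:365]
cv2.imwrite("pics/v3.png",cv2.resize(np.hstack([a,b]),None,fx=2.3,fy=2.3,interpolation=2))
E
```

```text
t 10.08 rack [-34.4 -94.6] z 17.5 ang(tool -x rel rack x) -0.1 F [ 0.6 -0.4 -0.1] w 0.3 q7 85.8
scene c [13.  7.] size [281.  50.] corners [[-32.0, -129.0], [17.0, -136.0], [57.0, 143.0], [8.0, 150.0]]
side c [28. -2.] size [276.  65.] corners [[-17.0, -137.0], [47.0, -143.0], [72.0, 132.0], [8.0, 138.0]]
```

View pics/v3.png

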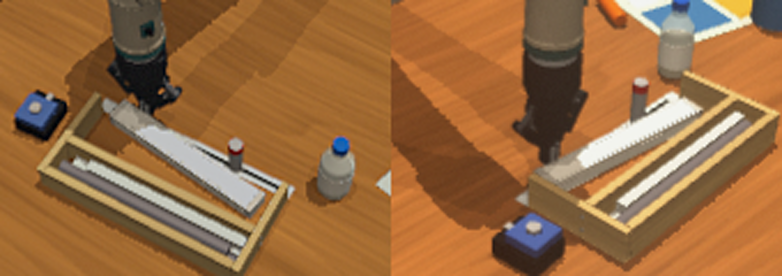

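{"method": "arm_command", "body": {"steps": [[[0,-6,0,0,0],[0,-12,0,0,0],[0,-18,0,0,0],[0,-24,0,0,0],[0,-27,0,0,0],[0,-27,0,0,0],[0,-10,0,0,0],[0,-5,35,0,0],[0,-5,70,0,0],[0,-5,98,0,0],[0,-5,98,0,0]]]}}

```text
clock: 11.1
position: [0.598, 0.0595, 0.0176]
orientation: [[-0.996, -0.086, 0.0], [-0.086, 0.996, 0.007], [-0.001, 0.007, -1.0]]
ft_force: [0.1, 1.1, -0.6]
gripper_width: 0.0
grip_force: 0.0
```

```bash
python3 - <<'E'
from h import *
st();rail()
E
```

```text
t 11.1 rack [-31.  13.] z 17.6 ang(tool -x rel rack x) 0.4 F [ 0.1  1.1 -0.6] w 0.0 q7 78.1
scene c [29.  9.] size [ 51. 278.] corners [[2.0, 148.0], [5.0, -130.0], [55.0, -130.0], [53.0, 149.0]]
side c [37.  1.] size [ 61. 278.] corners [[3.0, 139.0], [10.0, -139.0], [71.0, -137.0], [63.0, 140.0]]
```

{"method": "arm_command", "body": {"steps": [[[0,-10,0,0,0],[0,-18,0,0,0],[0,-24,0,0,0],[0,-30,0,0,0],[0,-36,0,0,0],[0,-42,0,0,0],[0,-48,0,0,0],[0,-54,0,0,0],[0,-56,0,0,0],[0,-56,0,0,0]]]}}

```text
clock: 12.03
position: [0.6555, 0.0542, 0.0173]
orientation: [[-0.997, -0.076, 0.001], [-0.076, 0.997, 0.0], [-0.001, 0.0, -1.0]]
ft_force: [1.1, -0.6, 1.1]
gripper_width: -0.0002
grip_force: 0.0
```

```bash
python3 - <<'E'
from h import *
st();rail()
E
```

```text
t 12.03 rack [25.8  3.2] z 17.3 ang(tool -x rel rack x) -0.1 F [ 1.1 -0.6  1.1] w -0.2 q7 79.4
scene c [57. 12.] size [ 32. 272.] corners [[41.0, 148.0], [42.0, -124.0], [74.0, -124.0], [73.0, 148.0]]
```

{"method": "arm_command", "body": {"steps": [[[0,-2,0,0,0],[0,-4,0,0,0],[0,-6,0,0,0],[0,-7,0,0,0],[0,-7,0,0,0]]]}}

```text
clock: 12.55
position: [0.6607, 0.0544, 0.0171]
orientation: [[-0.997, -0.076, -0.002], [-0.076, 0.997, -0.0], [0.002, -0.0, -1.0]]
ft_force: [-1.8, -1.3, 1.7]
gripper_width: -0.0001
grip_force: 1.5
```

{"method": "arm_command", "body": {"steps": [[[0,-2,0,0,0],[0,-3,0,0,0],[0,-3,0,0,0]]]}}

```text
clock: 12.8
position: [0.6608, 0.0545, 0.0168]
orientation: [[-0.997, -0.076, -0.008], [-0.076, 0.997, -0.001], [0.008, -0.0, -1.0]]
ft_force: [-8.6, -0.2, 5.5]
gripper_width: -0.0001
grip_force: 4.4
```

{"method": "arm_command", "body": {"steps": [[[0,5,0,0,0],[0,15,0,0,0],[0,40,0,0,0],[0,60,0,-30,0],[0,90,0,-70,0],[0,125,0,-110,0],[0,160,0,-150,0],[0,170,0,-180,0],[0,170,0,-180,0],[0,170,0,-180,0]]]}}

```text
clock: 13.63
position: [0.496, 0.042, 0.2016]
orientation: [[-0.997, -0.076, 0.008], [-0.076, 0.997, 0.001], [-0.008, 0.0, -1.0]]
ft_force: [0.0, 0.0, 0.5]
gripper_width: -0.0001
grip_force: 0.0
```

```bash
python3 - <<'E'
from h import *
st();rail()
a=cv2.imread("pics/last_scene.png")[165:285,160:330];b=cv2.imread("pics/last_side.png")[150:270,195:365]
cv2.imwrite("pics/v4.png",np.vstack([cv2.resize(x,None,fx=2.5,fy=2.5,interpolation=2) for x in(np.hstack([a,b]),)]))
E
```

```text
t 13.63 rack [-134.2    3.5] z 201.6 ang(tool -x rel rack x) -0.1 F [0.  0.  0.5] w -0.1 q7 79.6
scene c [59. 14.] size [ 28. 266.] corners [[44.0, 147.0], [45.0, -119.0], [73.0, -119.0], [72.0, 148.0]]
```

View pics/v4.png

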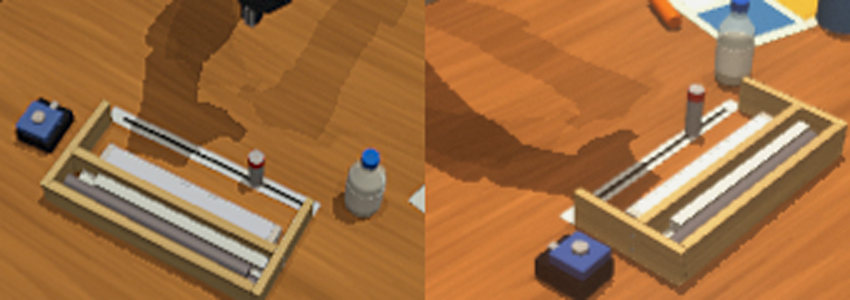

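The trunking lies parallel and flush along the back board, behind the post. The bottle and cleaver stand where they were.

```bash
python3 -c "from cell import arm; print(arm.close_job())"
```

```text
the job is handed in; nothing more can be done
None
```

The trunking is stowed flush against the front lane's back board, pushed in left end first behind the post and never picked up; the job was handed in at about 14 s, with no verdict returned.

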